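# Load the rod jig and clamp it with the flipped hex key

## Robot

A 7-joint arm with a two-finger parallel gripper is mounted at the origin on the work surface. World frame = base frame: x ahead of the robot, y to its left, z up, the work surface at z = 0. Lengths are in m, angles in degrees, forces in N, time in s.
With the tool pointing down it reaches from about 0.35 to 0.9 m from the base axis. Payload 8.1 kg.
Tool frame: the origin (TCP) lies between the finger pads; the fingertips stand 14 mm ahead of it and the grasp point (between the pads) lies 5 mm behind it; z points along the fingers, y is the line along which they close (so a half turn about z gives the same grasp; the last joint's range is limited). The gripper opens to 92 mm and grips with 3 to 60 N. Pads are 19 mm wide; open, the fingers measure 130 mm over their backs; the gripper's body (75 mm by 190 mm) begins 47 mm behind the grasp point.
Start: joints at [-72.284, 24.895, 1.432, 90.138, -0.665, 64.973, -4.303], TCP at [0.25, 0.573, 0.241] pointing down, gripper open.
Joint ranges: [-149.89, 149.89], [-25.12, 119.58], [-72.63, 75.52], [4.76, 147.25], [-75.54, 255.54], [6.69, 114.76], [-157.13, 157.13]. Speed limits (degrees/s): [127.2, 127.2, 172.46, 172.46, 180, 180, 180].

## Interface

Orientations are given as [roll, pitch, yaw] about the fixed x, y, z axes, in that order (R = Rz(yaw) Ry(pitch) Rx(roll)).
In Python, from rig import ctrl gives the robot as it stands. Calls block until the motion is done:
- ctrl.move_pose(position, orientation): joint-space move of the TCP to a pose.
- ctrl.move_straight(position, rate=0.15, ori=None): straight line of the TCP; ori=None keeps the orientation; rate is the mean speed in m/s.
- ctrl.move_joints(angles): joint-space move.
- ctrl.move_gripper(opening): opening from 0.0 (shut) to 1.0 (fully open); the grip force is fixed at half the most; returns when the fingers have stopped.
- ctrl.pause(seconds).
- ctrl.solve_ik(position, orientation): joint angles nearest the present ones, or None.
- ctrl.observe(): the state.
- ctrl.read_camera(name): name is "side" or "top" or "wrist"; returns a dict with "pixels" (480x640x3 uint8, red, green, blue), "fx", "fy", "cx", "cy" (pixels), "R" (3x3) and "t" (3): a world point X has camera coordinates R X + t. Camera axes: x right, y down, z forward; pixel columns grow to the right and rows downward; lengths in m; the calibration is good to about 2 mm. A picture is of the moment at which its call begins. There is no depth.
A pose or a line that the arm cannot do raises ctrl.PlanningError and nothing moves.
- ctrl.job_done(): hands the job in; it is judged then, once.
Trained networks look in a picture, given as the dict that the camera call returned (one of the last four; its "shot" number tells which), for a name from the list of things; names that differ only in an ending like _2 or _b are one class to them, and where a whole thing is asked for, a point or a joint stands for the part that bears it (a point fixed in the world has none). Each returns a list of dicts, best first, with "conf" (0 to 1); they miss things now and then, are a little off and sometimes report something else, mostly with a low value. They report only what shows in the picture. A call takes as long as a camera call. They do not tell look-alikes from the thing itself.
- ctrl.outline_of(picture, label): "mask" (480x640 bool, what is visible of it) and "extent" ([centre column, centre row, width, height] in pixels, round what is visible of it).
The state is a dict: "t": time; "q": joint angles; "qvel": joint speeds; "tau": joint torques, N m; "ee_pos": TCP position; "tool_rot": TCP orientation; "contact_force": force on the tool from outside, world axes, zero at the start; "moment": the same for the moment, N m; "grip_width": opening from 0.0 (shut) to 1.0 (fully open); "gripper_force": force on a finger pad.
Only numpy, scipy, OpenCV 4.12 (cv2) and the standard library are available. Lean on these libraries where they do the work, as an engineer would, in place of code of your own. Each camera call takes 0.05 s, during which the arm holds its last target. There are 200 camera calls.

## Task

Push every orange-headed rod shaft first through a pair of aligned holes of the two-flange jig, entering from the side that faces the robot, until its head is up against the flange (one rod to a hole, any hole). Then take the hex key from its blue stand, flip it so that its short arm goes down into the socket of the stiff clamp screw on top of the jig, and use the long arm as the lever to tighten the screw clockwise until it comes up to its stop, lifting and re-seating the key between strokes as needed. Finally put the key back in the stand as it stood, and leave all the rods home, the screw tight, and the other things on the bench where they are.

Things in the scene. Friction and masses are not known exactly. Their poses are not given: they have to be found in the camera images.
- rod1: loading rod, 0.12 kg (varies); two to four rods are present. Steel shaft 10 mm in diameter, 85 mm long, tapered nose; orange square head 18 x 18 x 40 mm. Origin on the axis at the shoulder where head meets shaft; x axis along the shaft (nose at +85 mm, head 0 to -40 mm). Lies flat on the bench at the start, axis 9 mm up
- rod2: loading rod, 0.12 kg (varies); two to four rods are present. Steel shaft 10 mm in diameter, 85 mm long, tapered nose; orange square head 18 x 18 x 40 mm. Origin on the axis at the shoulder where head meets shaft; x axis along the shaft (nose at +85 mm, head 0 to -40 mm). Lies flat on the bench at the start, axis 9 mm up
- rod3: loading rod, 0.12 kg (varies); two to four rods are present. Steel shaft 10 mm in diameter, 85 mm long, tapered nose; orange square head 18 x 18 x 40 mm. Origin on the axis at the shoulder where head meets shaft; x axis along the shaft (nose at +85 mm, head 0 to -40 mm). Lies flat on the bench at the start, axis 9 mm up
- rod4: loading rod, 0.12 kg (varies); two to four rods are present. Steel shaft 10 mm in diameter, 85 mm long, tapered nose; orange square head 18 x 18 x 40 mm. Origin on the axis at the shoulder where head meets shaft; x axis along the shaft (nose at +85 mm, head 0 to -40 mm). Lies flat on the bench at the start, axis 9 mm up
- jig: fixed rod jig; origin on the bench at the centre of its base plate (130 x 270 x 12 mm), z up, -x is the loading side facing the robot. Two grey upright flanges 10 mm thick, 250 mm wide, tops 66 mm over the bench, outer faces at x = -35 and +35 mm, with four aligned 15 mm holes each. On top in the middle a bridge and a round yellow boss, 50 mm in diameter, top 96 mm over the bench
- hole1 (a point): centre of the mouth of a hole on the front flange's outer face, 45 mm over the bench, at jig y = -90 mm; rods enter along the jig's +x. A rod that is home rests on the bottom of its two holes (may droop 0.1 rad), head touching the flange. The bar over the rods sinks 6 mm, to just over them, as the screw is tightened
- hole2 (a point): centre of the mouth of a hole on the front flange's outer face, 45 mm over the bench, at jig y = -30 mm; rods enter along the jig's +x. A rod that is home rests on the bottom of its two holes (may droop 0.1 rad), head touching the flange. The bar over the rods sinks 6 mm, to just over them, as the screw is tightened
- hole3 (a point): centre of the mouth of a hole on the front flange's outer face, 45 mm over the bench, at jig y = 30 mm; rods enter along the jig's +x. A rod that is home rests on the bottom of its two holes (may droop 0.1 rad), head touching the flange. The bar over the rods sinks 6 mm, to just over them, as the screw is tightened
- hole4 (a point): centre of the mouth of a hole on the front flange's outer face, 45 mm over the bench, at jig y = 90 mm; rods enter along the jig's +x. A rod that is home rests on the bottom of its two holes (may droop 0.1 rad), head touching the flange. The bar over the rods sinks 6 mm, to just over them, as the screw is tightened
- socket_floor (a point): centre of the floor of the screw's hexagon socket, 70 mm over the bench, on the screw's vertical axis. The worn-looking hexagon is 18 mm across flats and 16 mm deep, with ribs inside its flats that take the edges of the key; above it the boss opens as a funnel, 20 mm across at 87 mm over the bench to 36 mm across at 96 mm
- screw (a joint): clamp screw angle, rad, grows clockwise from above; starts 0 to 0.3, stop at 2.2 (tight). Stiff: 0.5 N m to turn; stays where left. Corners of its hexagon socket point, seen from above, at jig yaw - joint + k x 60 deg. The key enters with its long arm along any corner (within 10 deg and 1.5 mm), with up to 15 deg of play either way before it drives
- key: L-shaped hex key, 14 mm across flats, 0.22 kg. Origin at the bend, on both arms' axes; long arm 150 mm along +x, short arm 60 mm along -z; flats to grip face +-y. Centre of mass 52 mm out along the long arm. At first in the stand: long arm down 60 deg below level, short arm out at the top, 30 deg below level. Seated in the socket, the long arm is level, 130 mm over the bench
- key_short_end (a point): centre of the end of the key's short arm
- key_long_end (a point): centre of the end of the key's long arm
- stand: fixed blue key stand on a dark plate 120 x 85 mm; origin on the bench under the plate's centre, z up; yaw varies. A rectangular bore descends 63 deg below level towards the stand's +x: 19 mm wide across, 17.5 mm in the sloping plane, 62 mm deep; the key leans in it with a little play, at 60 deg. Its rim is at most 95 mm over the bench
- stand_bend (a point): where the bend of the key is when it stands in the stand, 45 mm behind (-x) the stand's origin and 150 mm up; from here the key's long arm runs 60 degrees down towards the stand's +x; the bore's mouth begins 82 mm along it
- stand_floor (a point): centre of the bore's floor, 150 mm from stand_bend along the resting key's long arm
- oil: bystander, to be left where it is: yellow oil bottle with red cap, 52 mm in diameter, 130 mm high, origin under its foot
- wrench: bystander, to be left where it is: open-ended spanner lying on the bench
- screwdriver: bystander, to be left where it is: screwdriver lying on the bench
- profile: bystander, to be left where it is: aluminium slot profile offcut 160 x 30 x 30 mm
- collar: bystander, to be left where it is: aluminium collar 44 mm in diameter, 14 mm high
- spool: bystander, to be left where it is: grey disc 60 mm in diameter, 30 mm high
Not all that is in view belongs to the job. What is shaped like the rod2 but green or yellow is not meant.

How it is judged (in metres and radians):
On the way, in this order (a step that is already met when the one before it is completed fails the run):
1. all rods are home in holes of the jig, the screw still slack ((distance between rod1 and hole1 below 0.009 m or distance between rod1 and hole2 below 0.009 m or distance between rod1 and hole3 below 0.009 m or distance between rod1 and hole4 below 0.009 m) and angle between the x axis of each of rod1, rod2, rod3, rod4 and the x axis of jig, either way round below 0.2 rad and (distance between rod2 and hole1 below 0.009 m or distance between rod2 and hole2 below 0.009 m or distance between rod2 and hole3 below 0.009 m or distance between rod2 and hole4 below 0.009 m) and (distance between rod3 and hole1 below 0.009 m or distance between rod3 and hole2 below 0.009 m or distance between rod3 and hole3 below 0.009 m or distance between rod3 and hole4 below 0.009 m) and (distance between rod4 and hole1 below 0.009 m or distance between rod4 and hole2 below 0.009 m or distance between rod4 and hole3 below 0.009 m or distance between rod4 and hole4 below 0.009 m) and value of joint screw below 0.7 rad), for 0.3 s.
2. the key is flipped: its short arm is down in the screw's socket (distance between key_short_end and socket_floor below 0.01 m and value of joint screw below 1.1 rad), for 0.1 s.
3. the screw is tight, turned with the key in its socket (distance between key_short_end and socket_floor below 0.013 m and value of joint screw above 1.95 rad), for 0.1 s.
At the end, for the whole second after the job is handed in: each rod present: shoulder within 9 mm of a hole's mouth centre, axis within 0.2 rad of the jig's x; screw over 1.95 rad (stop 2.2); key in the stand: long end within 20 mm of the bore's floor, bend within 30 mm of stand_bend; rods and key at rest ((distance between rod1 and hole1 below 0.009 m or distance between rod1 and hole2 below 0.009 m or distance between rod1 and hole3 below 0.009 m or distance between rod1 and hole4 below 0.009 m) and angle between the x axis of each of rod1, rod2, rod3, rod4 and the x axis of jig, either way round below 0.2 rad and (distance between rod2 and hole1 below 0.009 m or distance between rod2 and hole2 below 0.009 m or distance between rod2 and hole3 below 0.009 m or distance between rod2 and hole4 below 0.009 m) and (distance between rod3 and hole1 below 0.009 m or distance between rod3 and hole2 below 0.009 m or distance between rod3 and hole3 below 0.009 m or distance between rod3 and hole4 below 0.009 m) and (distance between rod4 and hole1 below 0.009 m or distance between rod4 and hole2 below 0.009 m or distance between rod4 and hole3 below 0.009 m or distance between rod4 and hole4 below 0.009 m) and linear speed of each of rod1, rod2, rod3, rod4, key below 0.03 m/s and value of joint screw above 1.95 rad and distance between key_long_end and stand_floor below 0.02 m and distance between key and stand_bend below 0.03 m); the robot touches nothing.
It fails at once if a bystander is moved by more than 6 cm (distance of any of oil, wrench, screwdriver, profile, collar, spool from where it was at the start of the episode above 0.06 m).
Of rod1, rod2, rod3, rod4 only 2 to 4 are there at a start; the rules pass over those that are not, and their reading is None.
At some moment in a run one of rod1, rod2, rod3, rod4 may be knocked a few centimetres aside while the robot is not near it.
It also fails if it takes over 210 s, if anything falls off the work surface, if the arm or the gripper's body presses on something with over 40 N, if the wrist force passes 120 N, or if a joint passes its speed limit or range.

## Working session

There is one attempt and no reset: what is moved stays moved. The work goes in short steps, each a Python script; the robot and the scene stay as the last script left them, time stands still between calls to the robot, and variables do not carry over. Pictures are saved under pics/ and viewed, at most 14 in all, crops included, and the job is handed in when it is done.

```bash
ls; mkdir -p pics; python3 - <<'E'
from rig import ctrl
import cv2,numpy as np
for n in ("top","side"):
    p=ctrl.read_camera(n); cv2.imwrite(f"pics/{n}0.png",p["pixels"][:,:,::-1])
    print(n,p["fx"],p["fy"],p["cx"],p["cy"],np.round(p["R"],3).tolist(),np.round(p["t"],3).tolist())
    for l in ("rod1","jig","key","stand","oil","screw"):
        for d in ctrl.outline_of(p,l): print(l,round(d["conf"],2),np.round(d["extent"]).tolist())
print(ctrl.observe())
E
```

```text
pics
top 567.8895741356616 567.8895741356616 329.7519930601775 240.9688141146659 [[0.011, -1.0, 0.009], [-0.991, -0.012, -0.134], [0.134, -0.007, -0.991]] [-0.053, 0.553, 1.637]
rod1 0.76 [440.0, 244.0, 9.0, 35.0]
rod1 0.67 [455.0, 308.0, 34.0, 32.0]
rod1 0.64 [459.0, 235.0, 13.0, 38.0]
rod1 0.6 [398.0, 250.0, 7.0, 41.0]
rod1 0.48 [394.0, 305.0, 29.0, 34.0]
jig 0.78 [326.0, 218.0, 91.0, 42.0]
jig 0.3 [425.0, 200.0, 54.0, 45.0]
key 0.81 [209.0, 212.0, 17.0, 35.0]
stand 0.92 [220.0, 230.0, 37.0, 43.0]
oil 0.85 [155.0, 260.0, 26.0, 18.0]
oil 0.63 [460.0, 236.0, 17.0, 38.0]
oil 0.43 [211.0, 212.0, 16.0, 38.0]
oil 0.38 [211.0, 285.0, 17.0, 10.0]
screw 0.58 [209.0, 213.0, 12.0, 34.0]
screw 0.51 [324.0, 215.0, 2.0, 8.0]
screw 0.3 [461.0, 237.0, 15.0, 40.0]
side 536.2937272068466 536.2937272068466 323.03824637043897 241.3047587234817 [[0.992, -0.126, -0.002], [-0.061, -0.471, -0.88], [0.11, 0.873, -0.475]] [-0.528, 0.129, 1.492]
rod1 0.87 [272.0, 379.0, 47.0, 30.0]
rod1 0.86 [337.0, 329.0, 53.0, 3.0]
rod1 0.82 [271.0, 327.0, 44.0, 17.0]
rod1 0.81 [370.0, 377.0, 53.0, 24.0]
rod1 0.74 [353.0, 
[... 262 characters left out ...]
17.0, 32.0]
{'t': 0.7, 'q': array([-72.28432344,  24.88957508,   1.43255914,  90.1367404 ,
        -0.66410213,  64.97405973,  -4.30407831]), 'qvel': array([-0.01771239,  0.05057124,  0.04293941, -0.10595749, -0.00687188,
       -0.05035884, -0.05776103]), 'tau': array([-6.79212408e-04, -6.67500472e+01,  9.83649641e-01, -3.14755440e+01,
       -6.05480047e-02,  3.29602067e-02,  5.85912699e-05]), 'ee_pos': array([0.25019676, 0.57275908, 0.24080755]), 'tool_rot': array([1.79991999e+02, 4.81136629e-04, 1.56399832e+02]), 'contact_force': array([ 0.24485048, -0.3105991 ,  0.20621185]), 'moment': array([-0.02485219,  0.03654903,  0.03505477]), 'gripper_force': 0.0, 'grip_width': 1.000107006542439}
```

```bash
python3 - <<'E'
import cv2
a=cv2.imread("pics/top0.png")[160:360,130:500]; b=cv2.imread("pics/side0.png")[150:420,200:480]
cv2.imwrite("pics/ta.png",cv2.resize(a,None,fx=2.16,fy=2.16,interpolation=cv2.INTER_CUBIC))
cv2.imwrite("pics/sa.png",cv2.resize(b,None,fx=2.2,fy=2.2,interpolation=cv2.INTER_CUBIC))
E
```

```text
(no output)
```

View pics/ta.png

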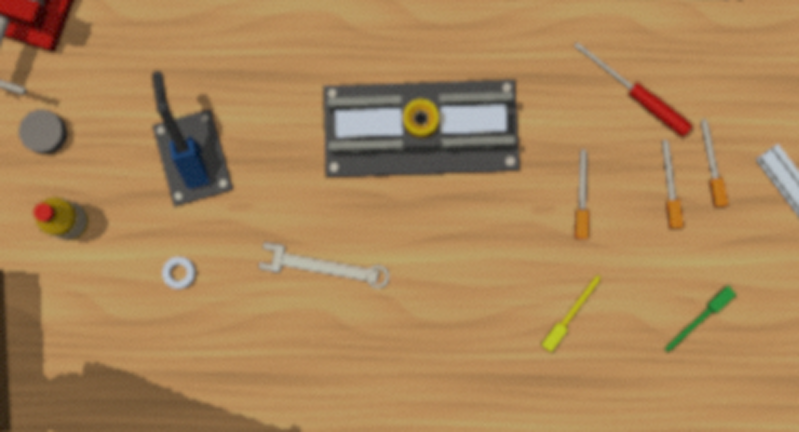

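View pics/sa.png

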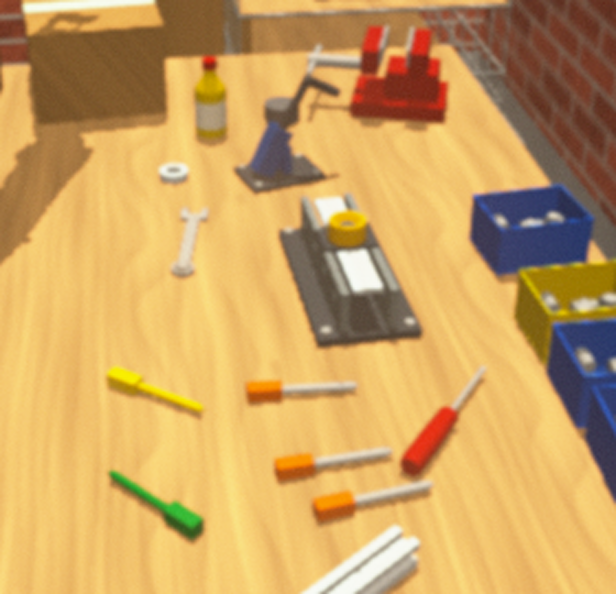

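The top view shows the jig at about (326,218), the key and stand at (209–220,212–230), and the oil bottle at (155,260). Five things look like rods:
- **Orange:** (398,250), (440,244) and (459,235) in the top view. These match the description and are the three rods to load.
- **Not meant:** yellow at (394,305) and green at (455,308).

Next I'll turn these pixels into positions.

```bash
cat > h.py <<'E'
from rig import ctrl
import cv2,numpy as np
from scipy.spatial.transform import Rotation as Rot
def w2p(p,X):
    c=np.atleast_2d(X)@np.array(p["R"]).T+np.array(p["t"]); return np.c_[p["fx"]*c[:,0]/c[:,2]+p["cx"],p["fy"]*c[:,1]/c[:,2]+p["cy"]]
def p2w(p,uv,z):
    uv=np.atleast_2d(uv); R=np.array(p["R"]); o=-R.T@np.array(p["t"])
    d=np.c_[(uv[:,0]-p["cx"])/p["fx"],(uv[:,1]-p["cy"])/p["fy"],np.ones(len(uv))]@R
    return o+d*((z-o[2])/d[:,2])[:,None]
def shot(n,name=None):
    p=ctrl.read_camera(n)
    if name: cv2.imwrite(f"pics/{name}.png",np.ascontiguousarray(p["pixels"][:,:,::-1]))
    return p
def blobs(p,lo,hi,amin=20):
    m=cv2.inRange(cv2.cvtColor(np.ascontiguousarray(p["pixels"]),cv2.COLOR_RGB2HSV),np.array(lo),np.array(hi))
    n,l,s,c=cv2.connectedComponentsWithStats(m)
    return [(s[i,4],c[i],l==i) for i in range(1,n) if s[i,4]>=amin]
def heads(p,z=.012,amin=20):
    """orange rod heads: world centre, axis yaw(180 amb)"""
    out=[]
    for a,c,m in blobs(p,(7,170,150),(15,255,255),amin):
        v,u=np.nonzero(m); w=p2w(p,np.c_[u,v].astype(float),z)[:,:2]; e,V=np.linalg.eigh(np.cov(w.T))
        y=np.degrees(np.arctan2(V[1,1],V[0,1])); y=(y+90)%180-90
        out.append((a,c.round(1),w.mean(0).round(4),round(y,1),(np.sqrt(e)*3.46*1000).round(0)))
    return out
def st(*k):
    o=ctrl.observe(); return [np.round(o[i],3).tolist() for i in k]
E
python3 - <<'E'
from h import *
p=shot("top"); s=shot("side")
for q in (p,s):
    for b in heads(q): print(b)
ms=[d for d in ctrl.outline_of(p,"rod1")]
for d in ms:
    v,u=np.nonzero(d["mask"]); w=p2w(p,np.c_[u,v].astype(float),.009)[:,:2]; e,V=np.linalg.eigh(np.cov(w.T))
    print("rod",w.mean(0).round(4),np.degrees(np.arctan2(V[1,1],V[0,1])).round(1),d["extent"])
# boss
for q in (p,s):
    for a,c,m in blobs(q,(20,150,100),(32,255,255)): print("yel",a,c.round(1),p2w(q,c,.093).round(4))
P=np.array([(333,92.5),(507,88),(511,161),(334,168)])/2.16+[130,160]
print("jig bolts",p2w(p,P,.014).round(4).tolist())
P=np.array([(160,131),(208,116),(223,184),(179,197)])/2.16+[130,160]
print("stand bolts",p2w(p,P,.008).round(4).tolist())
print("bend?",p2w(p,np.array([[157,76]])/2.16+[130,160],.145))
E
```

```text
(np.int32(23), array([166.5,  77.3]), array([-0.2667,  2.8413]), np.float64(-87.6), array([ 42., 331.]))
(np.int32(23), array([180. ,  75.7]), array([-0.1742,  2.8876]), np.float64(-78.1), array([ 50., 206.]))
(np.int32(26), array([159.8, 163.5]), array([-0.0599,  0.9786]), np.float64(43.8), array([ 46., 116.]))
(np.int32(22), array([295. , 177.4]), array([0.5106, 0.739 ]), np.float64(83.1), array([37., 85.]))
(np.int32(34), array([399.9, 185.4]), array([0.9134, 0.6024]), np.float64(82.1), array([ 20., 262.]))
(np.int32(40), array([365.6, 186.7]), array([0.7771, 0.6055]), np.float64(61.8), array([ 44., 176.]))
(np.int32(98), array([319.9, 329.6]), array([ 0.4905, -0.2681]), np.float64(-1.9), array([24., 40.]))
(np.int32(48), array([390.2, 348.6]), array([ 0.644 , -0.3587]), np.float64(52.6), array([ 12., 133.]))
(np.int32(42), array([399.4, 351.6]), array([ 0.6625, -0.3719]), np.float64(53.6), array([  5., 107.]))
(np.int32(116), array([333.9, 364.4]), array([ 0.5065, -0.3961]), np.float64(6.9), array([21., 43.]))
(np.int32(123), array([351.3, 382.3]), array([ 0.5353, -0.4567]), np.f
[... 820 characters left out ...]
el 161 [156.4 260.3] [[0.4853 0.444  0.093 ]]
yel 214 [392.7 306.8] [[ 0.3617 -0.2247  0.093 ]]
yel 475 [356.2  99.1] [[0.9317 1.6727 0.093 ]]
yel 31 [181.1 175.6] [[0.0794 0.606  0.093 ]]
yel 181 [295.  189.8] [[0.487  0.4178 0.093 ]]
yel 45 [295.4 210.2] [[0.4749 0.2506 0.093 ]]
yel 221 [357.8 253. ] [[ 0.6225 -0.0484  0.093 ]]
yel 1414 [461.3 284.5] [[ 0.8488 -0.2374  0.093 ]]
yel 329 [266.6 325.9] [[ 0.363  -0.3438  0.093 ]]
jig bolts [[0.6713, 0.0922, 0.014], [0.6807, -0.1509, 0.014], [0.5776, -0.1566, 0.014], [0.5649, 0.0885, 0.014]]
stand bolts [[0.6149, 0.3323, 0.008], [0.637, 0.2663, 0.008], [0.5415, 0.2422, 0.008], [0.5227, 0.3023, 0.008]]
bend? [[0.66351925 0.3093063  0.145     ]]
```

```bash
cat >> h.py <<'E'
def rpy(z,y):
    z=np.array(z,float);z/=np.linalg.norm(z);y=np.array(y,float);y-=z*(y@z);y/=np.linalg.norm(y)
    return Rot.from_matrix(np.c_[np.cross(y,z),y,z]).as_euler("xyz",degrees=True)
def keyrot(yaw,down):  # key frame: long arm along yaw, 'down' deg below level, short arm -z
    return Rot.from_euler("zy",[yaw,down],degrees=True) if False else Rot.from_euler("ZY",[yaw,down],degrees=True)
E
python3 - <<'E'
from h import *
# key grasp feasability at stand and at socket
b=np.array([.622,.298,.150]); K=keyrot(-164,60); s=.05
print("x",K.apply([1,0,0]).round(2),"-z",K.apply([0,0,-1]).round(2))
for phi in (0,15,30,45):
  for sg in (1,-1):
    zt=K.apply([np.sin(np.radians(phi)),0,-np.cos(np.radians(phi))]); yt=K.apply([0,sg,0])
    for up in (0,.09): 
        q=ctrl.solve_ik(b+K.apply([s-up,0,0])+zt*.005,rpy(zt,yt)); print(phi,sg,up,None if q is None else np.round(q))
    r=[]
    for yaw in range(-180,180,30):
        L=keyrot(yaw,0); zt=L.apply([np.sin(np.radians(phi)),0,-np.cos(np.radians(phi))]); yt=L.apply([0,sg,0])
        q=ctrl.solve_ik(np.array([.624,-.031,.13])+L.apply([s,0,0])+zt*.005,rpy(zt,yt)); r.append((yaw,None if q is None else round(q[6])))
    print(r)
for yaw in (0,180):
    q=ctrl.solve_ik([.50,-.34,.35],[180,0,yaw]); print(yaw,q)
E
```

```text
x [-0.48 -0.14 -0.87] -z [ 0.83  0.24 -0.5 ]
0 1 0 [  2.  56. -62. 136. 140.  80. 136.]
0 1 0.09 [ -9.  34. -40. 129. 136.  54. 127.]
[(-180, -66), (-150, -32), (-120, -2), (-90, 24), (-60, 49), (-30, 73), (0, 96), (30, 119), (60, 143), (90, -144), (120, -112), (150, -80)]
0 -1 0 [-39.  38.  -4. 139. 151.  59. -86.]
0 -1 0.09 [-35.  28.  -6. 132. 147.  44. -75.]
[(-180, 98), (-150, 128), (-120, 154), (-90, -134), (-60, -106), (-30, -78), (0, -63), (30, -33), (60, -9), (90, 16), (120, 41), (150, 68)]
15 1 0 [-24.  31. -19. 129. 132.  33. 122.]
15 1 0.09 [-46.  23.  11. 123. 129.  13. 123.]
[(-180, -67), (-150, -41), (-120, -17), (-90, 5), (-60, 31), (-30, 61), (0, 96), (30, 132), (60, 119), (90, -131), (120, -104), (150, -78)]
15 -1 0 [-29.  30. -12. 130. 135.  31. -63.]
15 -1 0.09 [  7.  37. -61. 119. 105.  46. -17.]
[(-180, 96), (-150, 117), (-120, 139), (-90, 134), (-60, -115), (-30, -77), (0, -52), (30, -17), (60, 7), (90, 30), (120, 53), (150, 75)]
30 1 0 [-59.  30.  32. 121. -60.   7. -51.]
30 1 0.09 [-60.  26.  35. 112. -24.  18. -84.]
[(-180, -67), (-150, -46), (-120, -24), (-
[... 287 characters left out ...]
60, 27), (90, 45), (120, 60), (150, 77)]
45 1 0 [-55.  33.  32. 108. -27.  31. -82.]
45 1 0.09 [-55.  31.  35.  98. -22.  43. -85.]
[(-180, -66), (-150, -48), (-120, -32), (-90, -25), (-60, -29), (-30, -59), (0, -20), (30, 13), (60, -135), (90, -116), (120, -101), (150, -82)]
45 -1 0 [-32.  30.  -1. 106.   9.  30.  66.]
45 -1 0.09 [-32.  28.   0.  96.   6.  42.  70.]
[(-180, 93), (-150, 110), (-120, 122), (-90, 130), (-60, 134), (-30, 129), (0, 140), (30, 86), (60, 45), (90, 55), (120, 64), (150, 76)]
0 [-12.64235072  30.42818463  69.08752335  86.45197809 -28.48718669
  82.69980364 -32.5982521 ]
180 [-13.89347923  32.54865437  73.27440353  86.52820108 -31.20065051
  84.05897928 150.07262909]
```

```bash
python3 - <<'E'
from h import *
ctrl.move_joints([34,20,0,85,0,75,-54]); print(st("ee_pos","tool_rot","q","t"))
ctrl.move_pose([.50,-.33,.36],[180,0,0]); print(st("ee_pos","tool_rot","q","t"))
p=shot("wrist","w1"); print(p["fx"],np.round(p["R"],2).tolist(), (-np.array(p["R"]).T@p["t"]).round(3))
for b in heads(p,.018,200): print(b)
print(st("t"))
E
```

```text
[[0.471, -0.381, 0.329], [-179.98, -0.006, 2.097], [33.941, 20.006, -0.038, 85.002, -0.007, 74.998, -53.995], 4.275]
[[0.501, -0.328, 0.361], [179.984, -0.084, 0.219], [28.711, 18.544, -0.842, 82.718, 0.247, 78.658, -61.917], 4.65]
342.90303630594155 [[0.0, -1.0, 0.0], [-0.97, -0.0, 0.26], [-0.26, -0.0, -0.97]] [ 0.572 -0.327  0.505]
(np.int32(381), array([354.3, 185.2]), array([ 0.5094, -0.3815]), np.float64(5.8), array([19., 40.]))
[4.7]
```

View pics/w1.png

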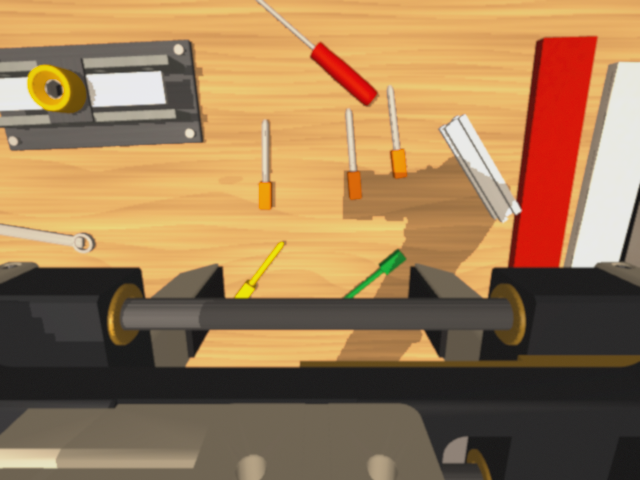

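```bash
sed -i 's/(7,170,150),(15,255,255)/(5,190,120),(18,255,255)/' h.py; python3 - <<'E'
from h import *
p=shot("wrist")
for b in heads(p,.014,60): print(b)
bs=[b for b in heads(p,.014,60) if 25<b[4][1]<55]
b=max(bs,key=lambda b:b[2][1]); x,y=b[2]; print("pick",b)
v,u=np.nonzero(ctrl.outline_of(p,"rod1")[0]["mask"]); 
ctrl.move_gripper(.45)
ctrl.move_pose([x,y,.12],[180,0,b[3]])
p=shot("wrist","w2")
for c in heads(p,.014,60): print(c)
print(st("t","ee_pos"))
E
```

```text
(np.int32(210), array([580.1,  83.8]), array([ 0.6403, -0.6792]), np.float64(12.7), array([ 54., 201.]))
(np.int32(89), array([349.6,  68.9]), array([ 0.6595, -0.3728]), np.float64(49.2), array([ 15., 116.]))
(np.int32(265), array([398. , 164.2]), array([ 0.5367, -0.4438]), np.float64(13.5), array([23., 41.]))
(np.int32(364), array([353.3, 183.9]), array([ 0.5091, -0.3817]), np.float64(6.6), array([19., 39.]))
(np.int32(96), array([268. , 194.8]), array([ 0.4931, -0.2595]), np.float64(-7.1), array([12., 45.]))
pick (np.int32(96), array([268. , 194.8]), array([ 0.4931, -0.2595]), np.float64(-7.1), array([12., 45.]))
(np.int32(976), array([552.2, 145.2]), array([ 0.5392, -0.4343]), np.float64(11.7), array([18., 43.]))
(np.int32(1672), array([475.9, 196.2]), array([ 0.5092, -0.3803]), np.float64(10.1), array([23., 40.]))
(np.int32(1215), array([307.9, 237. ]), array([ 0.4935, -0.2531]), np.float64(-2.0), array([18., 41.]))
[6.783, [0.494, -0.261, 0.122]]
```

View pics/w2.png

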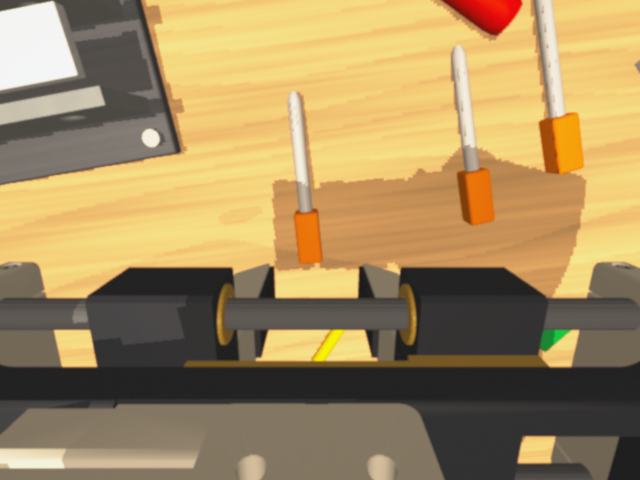

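The rod to pick, A, has its orange head at (308,237) and its nose at (294,95). The other two orange rods are at (476,196) and (561,143).

```bash
cat >> h.py <<'E'
def grab(x,y,yaw):
    ctrl.move_pose([x,y,.06],[180,0,yaw]); ctrl.move_straight([x,y,.017],.1)
    ctrl.move_gripper(0.0); print("grip",st("grip_width","gripper_force","ee_pos"))
    ctrl.move_straight([x,y,.13],.2)
E
python3 - <<'E'
from h import *
p=shot("wrist"); n=p2w(p,[294,95],.009)[0]; hd=heads(p,.014,60)
b=min(hd,key=lambda b:abs(b[1][0]-308)); x,y=b[2]; yaw=np.degrees(np.arctan2(n[1]-y,n[0]-x)); print(b,n,yaw)
grab(x,y,yaw)
ctrl.move_pose([.46,-.03,.26],[180,0,0])
p=shot("wrist","w3"); print(st("t","ee_pos","tool_rot","grip_width","contact_force"))
for b in heads(p,.22,60): print(b)
for a,c,m in blobs(p,(20,150,100),(32,255,255),200): print("yel",a,c.round(1),p2w(p,c,.094).round(4))
E
```

```text
(np.int32(1207), array([307.6, 237.2]), array([ 0.4935, -0.2531]), np.float64(-2.1), array([18., 41.])) [ 0.59609447 -0.25686679  0.009     ] -2.102689066060259
grip [0.188, 29.983, [0.494, -0.253, 0.017]]
[10.058, [0.46, -0.032, 0.259], [179.97, 0.1, -0.138], 0.194, [1.134, 0.418, -1.284]]
(np.int32(840), array([627.2, 158.8]), array([ 0.5199, -0.1932]), np.float64(19.2), array([12., 18.]))
(np.int32(1724), array([316.1, 275.3]), array([ 0.4549, -0.0305]), np.float64(-0.8), array([23., 27.]))
(np.int32(238), array([316.3, 332.8]), array([ 0.4179, -0.0306]), np.float64(89.5), array([ 5., 21.]))
yel 2138 [314.2  25.1] [[ 0.6184 -0.0293  0.094 ]]
yel 595 [499.4 257.5] [[ 0.4208 -0.2051  0.094 ]]
```

View pics/w3.png

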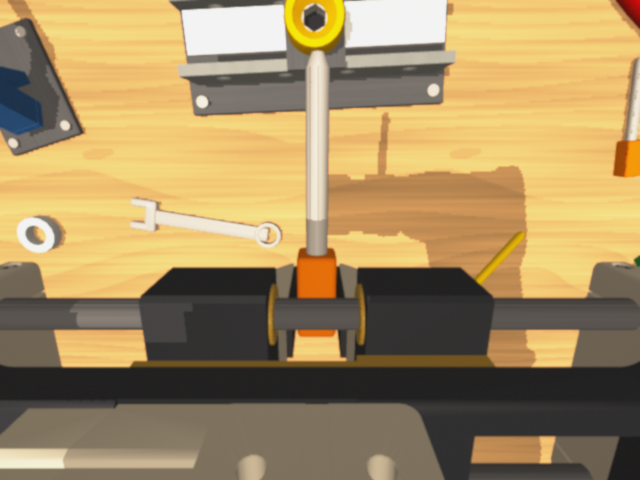

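```bash
python3 - <<'E'
from h import *
ctrl.move_pose([.54,-.09,.34],[180,0,0])
p=shot("wrist","w4"); print(st("t","ee_pos"))
print(w2p(p,[[.6713,.0922,.014],[.68,-.151,.014],[.5776,-.1566,.014],[.565,.0885,.014]]).round())
for a,c,m in blobs(p,(20,150,100),(32,255,255),200): print("yel",a,c.round(1),p2w(p,c,.094).round(4))
g=cv2.cvtColor(np.ascontiguousarray(p["pixels"]),cv2.COLOR_RGB2GRAY)
for a,c,m in blobs(p,(0,0,150),(180,70,255),15):
    if a<250: print(a,c.round(1),p2w(p,c,.014).round(4))
E
```

```text
[10.683, [0.539, -0.09, 0.339]]
[[173.  90.]
 [364.  82.]
 [365. 164.]
 [184. 174.]]
yel 1427 [260.5 123.5] [[ 0.6264 -0.0304  0.094 ]]
107 [362.1  77.9] [[ 0.6845 -0.1488  0.014 ]]
107 [169.  88.] [[0.6732 0.0966 0.014 ]]
45 [ 38.5 118.3] [[0.6369 0.2706 0.014 ]]
185 [636.1 155. ] [[ 0.5884 -0.5177  0.014 ]]
93 [363.2 162.2] [[ 0.5798 -0.1536  0.014 ]]
90 [181.5 171. ] [[0.5687 0.0916 0.014 ]]
59 [ 73.6 188.1] [[0.5459 0.2419 0.014 ]]
57 [ 32.2 201.6] [[0.5273 0.3026 0.014 ]]
58 [ 13.7 264.1] [[0.4355 0.3496 0.014 ]]
19 [617.6 263.9] [[ 0.4336 -0.528   0.014 ]]
```

View pics/w4.png

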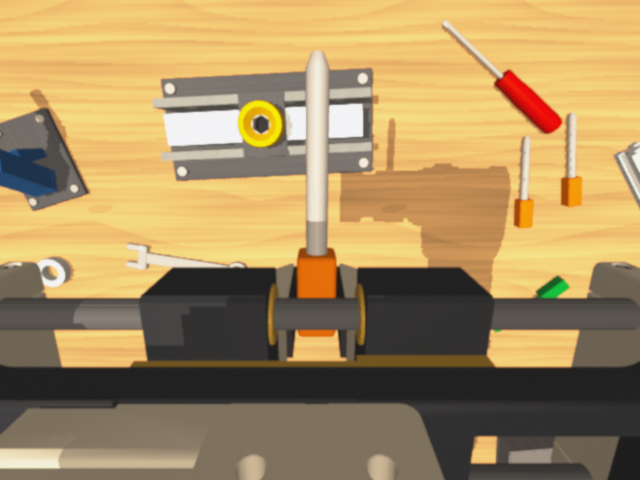

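```bash
cat >> h.py <<'E'
J=np.array([.6262,-.0298,0]); JY=2.6; RJ=Rot.from_euler("z",JY,degrees=True)
def j2w(v): return J+RJ.apply(v)
def insert(y,dy=0,dz=0,x0=-.155):
    o=[180,0,JY]
    ctrl.move_pose(j2w([x0,y+dy,.12]),o); ctrl.move_straight(j2w([x0,y+dy,.053+dz]),.15); ctrl.pause(.3)
    f0=np.array(ctrl.observe()["contact_force"]); x=x0
    while x<-.045:
        stp=.006 if x<-.066 else .002; x+=stp
        ctrl.move_straight(j2w([x,y+dy,.053+dz]),.06,o)
        f=RJ.inv().apply(np.array(ctrl.observe()["contact_force"])-f0)
        if np.abs(f).max()>3: print(round(x,4),f.round(1))
        if f[0]<-9 or np.abs(f[1:]).max()>20: break
    a=RJ.inv().apply(ctrl.observe()["ee_pos"]-J); print("stop at",a.round(4),st("t")); return x
E
python3 - <<'E'
from h import *
insert(.03)
E
```

```text
-0.053 [-5.7 -1.4  2.1]
-0.051 [-9.8 -0.7  5.5]
stop at [-0.0546  0.0299  0.0522] [18.05]
```

```bash
cat >> h.py <<'E'
def release():
    ctrl.move_gripper(.45); e=np.array(ctrl.observe()["ee_pos"]); ctrl.move_straight(e+[0,0,.09],.25)
def rodpose(p,near):
    """refine rod from network mask + head colour, near = world xy"""
    bs=heads(p,.014,60); b=min(bs,key=lambda b:np.hypot(*(b[2]-near))); x,y=b[2]; best=None
    for d in ctrl.outline_of(p,"rod1"):
        v,u=np.nonzero(d["mask"]); w=p2w(p,np.c_[u,v].astype(float),.01)[:,:2]; r=np.hypot(*(w-b[2]).T)
        if r.min()<.015 and r.max()<.14:
            f=w[r>.04]; f=f[np.argsort(np.hypot(*(f-b[2]).T))]
            if len(f)>20: c=f.mean(0); best=np.degrees(np.arctan2(c[1]-y,c[0]-x)); break
    return b,best
E
python3 - <<'E'
from h import *
release()
ctrl.move_pose([.49,-.38,.16],[180,0,8])
p=shot("wrist","w5")
for near in ((.509,-.380),(.538,-.436)): print(rodpose(p,np.array(near)))
print(st("t"))
E
```

```text
((np.int32(666), array([324.7, 209.1]), array([ 0.5041, -0.3828]), np.float64(2.9), array([19., 36.])), np.float64(6.512489504996212))
((np.int32(394), array([398.8, 179.2]), array([ 0.5382, -0.4406]), np.float64(15.7), array([26., 46.])), None)
[20.767]
```

View pics/w5.png

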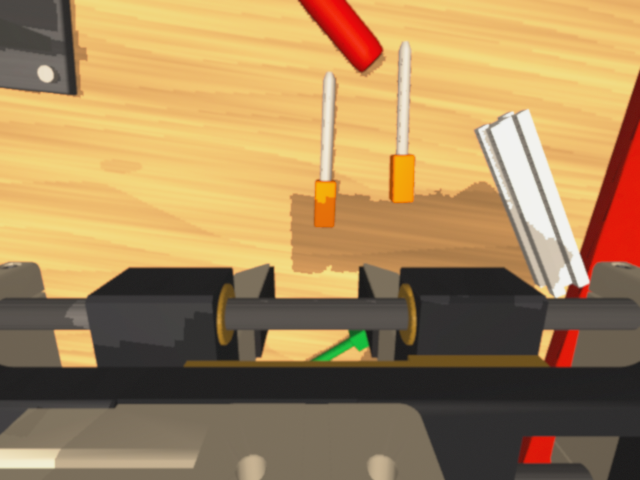

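The second rod, B, has its head at (325,203) and nose at (329,74). The third, C, has its head at (402,178) and nose at (404,43).

```bash
python3 - <<'E'
from h import *
p=shot("wrist")
for h,n in (((325,203.5),(329,74)),((402,178),(404.5,43))):
    a=p2w(p,h,.014)[0]; b=p2w(p,n,.009)[0]; d=b-a; print(a,b,np.hypot(*d[:2]),np.degrees(np.arctan2(d[1],d[0])))
    if h[0]==325: B=a; yb=np.degrees(np.arctan2(d[1],d[0]))
grab(B[0],B[1],yb)
insert(-.03); release()
ctrl.move_pose([.49,-.42,.16],[180,0,8])
p=shot("wrist","w6"); t=shot("top","t6")
for h in heads(p,.014,60): print(h)
print(ctrl.outline_of(p,"rod1")[0]["extent"],st("t"))
a=cv2.imread("pics/w6.png"); b=cv2.imread("pics/t6.png")[160:360,130:500]; b=cv2.resize(b,(640,346),interpolation=cv2.INTER_CUBIC)
cv2.imwrite("pics/m6.png",np.vstack([a[:250],b]))
E
```

```text
[ 0.50906241 -0.38268252  0.014     ] [ 0.61153912 -0.37065089  0.009     ] 0.10318060599640382 6.696351028494612
[ 0.53969895 -0.4434899   0.014     ] [ 0.64177301 -0.42530231  0.009     ] 0.10368172988411058 10.102952472504228
grip [0.195, 30.0, [0.509, -0.383, 0.017]]
-0.053 [-5.8 -0.9  2.6]
-0.051 [-10.1  -0.2   5.1]
stop at [-0.0545 -0.0301  0.0522] [30.725]
(np.int32(275), array([355.1, 173.5]), array([ 0.5378, -0.4433]), np.float64(10.8), array([26., 47.]))
[78.5, 349.0, 32.9, 33.7] [33.375]
```

View pics/m6.png

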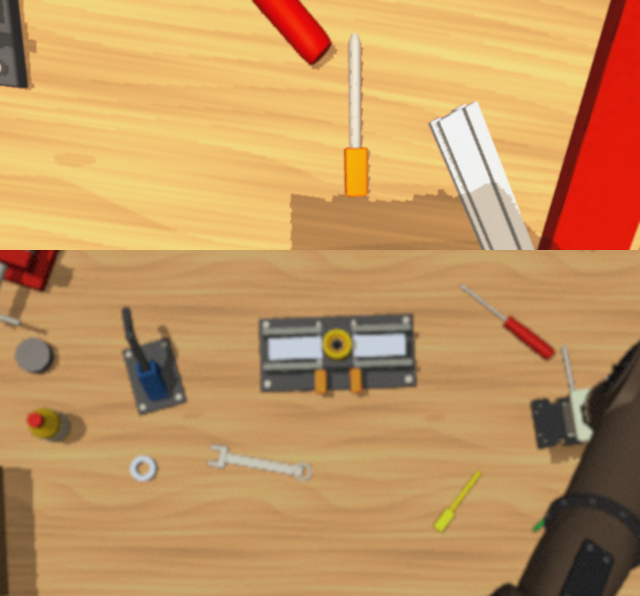

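Two rods are seated in the jig. The third, C, is clear of everything, with its head at (356,172) and nose at (355,36).

```bash
python3 - <<'E'
from h import *
p=shot("wrist")
a=p2w(p,(356,172),.014)[0]; b=p2w(p,(355,36),.009)[0]; d=b-a; yb=np.degrees(np.arctan2(d[1],d[0])); print(a,yb,np.hypot(*d[:2]))
grab(a[0],a[1],yb)
insert(-.09); release()
ctrl.move_pose([.47,-.03,.30],[180,0,0])
p=shot("wrist","w7"); t=shot("side","s7")
print(st("t","q"))
b=cv2.imread("pics/s7.png")[180:330,280:460]; b=cv2.resize(b,(640,533),interpolation=cv2.INTER_CUBIC)
a=cv2.imread("pics/w7.png")
cv2.imwrite("pics/m7.png",cv2.resize(np.vstack([a[:260],b]),None,fx=.75,fy=.75,interpolation=cv2.INTER_AREA))
for a,c,m in blobs(p,(20,150,100),(32,255,255),200): print("yel",a,c.round(1),p2w(p,c,.094).round(4))
E
```

```text
[ 0.53931373 -0.44422626  0.014     ] 9.988022682979409 0.10358156398936046
grip [0.195, 29.995, [0.54, -0.444, 0.017]]
-0.053 [-6.  -0.3  2.5]
-0.051 [-11.2   0.4   6. ]
stop at [-0.0549 -0.09    0.0522] [43.4]
[45.483, [3.936, 8.329, -7.619, 104.998, 1.195, 66.91, -94.146]]
yel 2192 [315.4  43. ] [[ 0.6253 -0.0293  0.094 ]]
yel 371 [400.  104.2] [[ 0.5724 -0.1103  0.094 ]]
yel 463 [345.  108.4] [[ 0.5686 -0.0576  0.094 ]]
yel 471 [289.7 111.6] [[ 0.5657 -0.0045  0.094 ]]
yel 378 [488.1 249.7] [[ 0.4259 -0.2136  0.094 ]]
yel 399 [500.4 360.6] [[ 0.2893 -0.2457  0.094 ]]
```

View pics/m7.png

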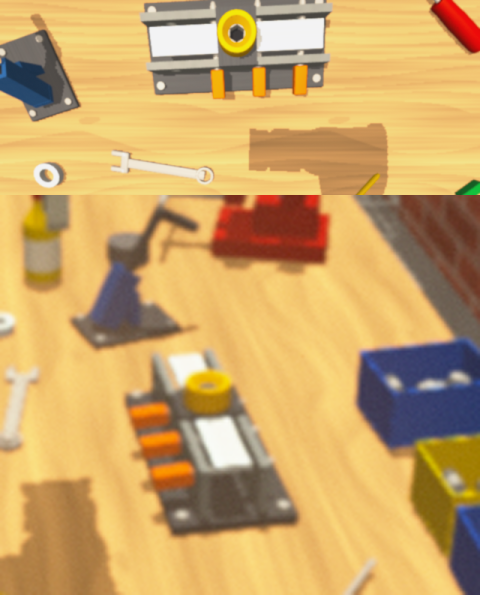

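All three rods are home. Next I'll look closely at the socket and the stand.

```bash
python3 - <<'E'
from h import *
import pickle
ctrl.move_pose([.575,-.03,.22],[180,0,0])
p=shot("wrist","w8"); print(st("t","ee_pos"))
c=w2p(p,[J+[0,0,.086]])[0]; print("pred socket px",c)
for a,cc,m in blobs(p,(20,150,100),(32,255,255),1000): print("yel",a,cc.round(1),p2w(p,cc,.094).round(4))
x,y=c.astype(int); a=p["pixels"][max(y-50,0):y+50,x-60:x+60,::-1]; a=cv2.resize(a,(480,400),interpolation=cv2.INTER_CUBIC)
ctrl.move_pose([.47,.30,.30],[180,0,0]); s1=shot("wrist","w9"); 
ks=ctrl.outline_of(s1,"key"); 
for k in ks: print("key",k["conf"],k["extent"])
ctrl.move_pose([.47,.20,.26],[180,0,0]); s2=shot("wrist","w10"); k2=ctrl.outline_of(s2,"key")
print(st("t"))
pickle.dump((p,s1,ks,s2,k2),open("s.pkl","wb"))
for s in (s1,s2):
    for r,cc,m in blobs(s,(0,0,150),(180,70,255),15):
        w=p2w(s,cc,.008)[0]
        if r<400 and .48<w[0]<.68 and .2<w[1]<.38: print(r,cc.round(1),w.round(4))
b=cv2.resize(s1["pixels"][:280,150:490,::-1],(480,395),interpolation=cv2.INTER_CUBIC)
cv2.imwrite("pics/m9.png",cv2.resize(np.vstack([a,b]),None,fx=.75,fy=.75))
E
```

```text
[46.125, [0.575, -0.03, 0.22]]
pred socket px [316.48909765 163.25015044]
yel 2643 [315.9 163.3] [[ 0.6267 -0.0293  0.094 ]]
key 0.6 [314.5, 51.5, 38.8, 103.1]
[48.167]
79 [338.8  52.9] [0.6375 0.2724 0.008 ]
100 [286.2  70.4] [0.6191 0.3337 0.008 ]
88 [361.2 135.7] [0.5453 0.2436 0.008 ]
87 [310.8 151.6] [0.5265 0.3055 0.008 ]
95 [244.7  42.9] [0.6375 0.2731 0.008 ]
25 [185.   65.2] [0.6165 0.3374 0.008 ]
106 [275.1 134.8] [0.5454 0.2445 0.008 ]
102 [220.9 152.4] [0.5264 0.3062 0.008 ]
```

View pics/m9.png

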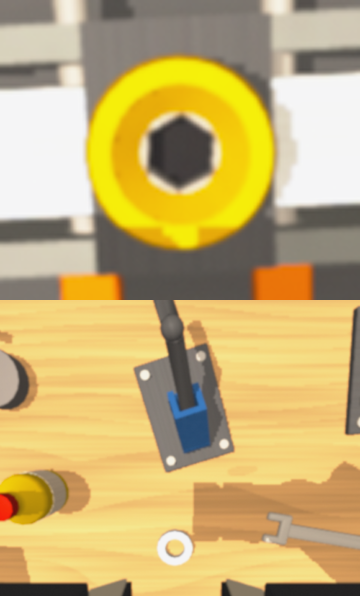

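```bash
cat >> h.py <<'E'
SO=np.array([.5821,.2888,0]); SY=-163.0
KB=SO+Rot.from_euler("z",SY,degrees=True).apply([-.045,0,.15]); KR=keyrot(SY,60)
E
python3 - <<'E'
from h import *
import pickle
p,s1,ks,s2,k2=pickle.load(open("s.pkl","rb"))
c=w2p(p,[J+[0,0,.086]])[0]; print(c)
g=cv2.cvtColor(np.ascontiguousarray(p["pixels"]),cv2.COLOR_RGB2GRAY)
m=(g<95).astype(np.uint8); n,l,s,cc=cv2.connectedComponentsWithStats(m); i=l[int(c[1]),int(c[0])]; print(s[i],cc[i],p2w(p,cc[i],.086))
v,u=np.nonzero(l==i); w=p2w(p,np.c_[u,v].astype(float),.086)[:,:2]; w-=w.mean(0)
r=np.hypot(*w.T);th=np.arctan2(w[:,1],w[:,0])
F=(r**8*np.exp(6j*th)).sum()/(r**8).sum(); print("corner yaw",np.degrees(np.angle(F))/6,abs(F),"r",r.max())
K=lambda v:KB+KR.apply(v)
print("bend etc",KB,w2p(s1,[KB,K([.06*0,0,-.06]),K([.04,0,0]),K([.08,0,0])]).round(1))
for s,k in ((s1,ks),(s2,k2)):
    for d in k[:1]:
        M=d["mask"]; print(d["conf"],d["extent"])
        # lateral centre of long arm: for rows between bend and mouth
        for sa in (.02,.035,.05,.065):
            q=w2p(s,[K([sa,0,0])])[0]; row=int(round(q[1])); 
            if 0<=row<480:
                g=cv2.cvtColor(np.ascontiguousarray(s["pixels"]),cv2.COLOR_RGB2GRAY)
                cs=np.nonzero(M[row])[0]; print(sa,q.round(1),cs.min() if len(cs) else None,cs.max() if len(cs) else None)
                print("   ",g[row,int(q[0])-14:int(q[0])+15])
E
```

```text
[316.48909765 163.25015044]
[306 152  20  23 347] [315.57348703 163.21325648] [[ 0.62622909 -0.02907508  0.086     ]]
corner yaw -1.6199306459254863 0.2998354547981739 r 0.008745618731971674
bend etc [0.62513371 0.30195673 0.15      ] [[311.9  25.6]
 [293.3 -31.1]
 [319.1  62.7]
 [324.7  91.4]]
0.6 [314.5, 51.5, 38.8, 103.1]
0.02 [315.8  45.4] 307 325
    [214 214 214 214 213 198 153  91  61  61  62  64  66  68  69  71  71  71
  69  69  68  67  70  92 148 190 198 191 180]
0.035 [318.3  58.6] 311 327
    [122 123 126 126 124 116  98  70  62  62  64  66  67  69  72  71  71  69
  68  67  68  67  70  86 107 121 125 127 126]
0.05 [320.7  70.5] 313 330
    [125 124 123 125 126 123 110  87  68  63  65  67  68  70  71  71  69  68
  67  67  67  66  70  91 113 123 124 125 126]
0.065 [322.8  81.4] 316 331
    [127 126 124 125 126 125 116  97  73  65  66  68  70  71  71  71  69  68
  67  66  66  65  66  69  73  77  79  79  81]
0.92 [185.6, 48.3, 76.9, 93.8]
0.02 [174.3  29.8] 162 188
    [185 135  86  65  62  64  66  68  69  71  72  72  70  70  69  69  68  68
  68  68  67  67  65  64  61  59  81 136 184]
0.035 [185.2  45.8] 173 198
    [199 172 125  80  65  66  66  68  69  71  71  70  70  69  67  68  67  68
  68  67  66  66  63  60  59  69 109 161 186]
0.05 [194.9  60.1] 184 207
    [121 116 104  90  80  69  67  68  70  71  71  69  69  68  66  65  67  68
  68  67  66  65  62  59  56  59  77 103 118]
0.065 [203.7  73. ] 193 216
    [125 122 115  96  75  67  68  69  71  71  70  70  69  68  67  67  66  67
  66  66  65  62  59  56  56  68  93 114 122]
```

The key prediction agrees with the picture to about 1 px. The socket corner yaw is −1.6°, so the screw is at about 0.07 rad. Next I'll check IK for the grasp path at the stand.

```bash
cat >> h.py <<'E'
def tcp(b,KRr,phi,sg,s):
    f=np.radians(phi); zt=KRr.apply([np.sin(f),0,-np.cos(f)]); return b+KRr.apply([s,0,0])+zt*.005, rpy(zt,KRr.apply([0,sg,0])), zt
BORE=Rot.from_euler("ZY",[SY,63],degrees=True).apply([1,0,0])
E
python3 - <<'E'
from h import *
print(st("q","t"))
for phi in (0,8,15):
  for s in (.045,):
    P,o,zt=tcp(KB,KR,phi,-1,s); print("phi",phi,P.round(3),o.round(1))
    for nm,off in (("g",0*zt),("back9",-.09*zt),("back7up5",-.07*zt+[0,0,.05]),("up10",[0,0,.10]),("out3",-.03*BORE),("out8",-.08*BORE),("out11",-.11*BORE),("out11up5",-.11*BORE+[0,0,.05])):
        q=ctrl.solve_ik(P+off,o); print(nm,None if q is None else np.round(q).astype(int).tolist())
E
```

```text
[[-18.896, 14.158, -12.523, 103.352, 3.389, 62.796, -122.577], 48.167]
phi 0 [0.608 0.297 0.109] [ 180.   60. -163.]
g [3, 55, -62, 135, 140, 78, -43]
back9 [-2, 44, -61, 144, 132, 78, -53]
back7up5 [1, 36, -61, 141, 130, 67, -50]
up10 [5, 37, -61, 133, 130, 61, -43]
out3 [4, 51, -61, 133, 138, 72, -42]
out8 [5, 44, -61, 129, 133, 64, -39]
out11 [6, 41, -61, 126, 130, 59, -37]
out11up5 [7, 33, -61, 124, 125, 51, -34]
phi 8 [0.607 0.297 0.108] [-180.   52. -163.]
g [4, 49, -61, 131, 130, 64, -38]
back9 [3, 34, -61, 138, 123, 58, -45]
back7up5 [5, 29, -61, 134, 118, 50, -40]
up10 [7, 32, -61, 127, 117, 48, -32]
out3 [5, 45, -61, 128, 126, 59, -35]
out8 [6, 40, -61, 124, 121, 52, -30]
out11 [7, 37, -61, 121, 116, 48, -26]
out11up5 [8, 30, -61, 119, 108, 43, -20]
phi 15 [0.607 0.296 0.107] [-180.   45. -163.]
g [6, 45, -61, 126, 118, 54, -29]
back9 [6, 30, -61, 132, 110, 45, -32]
back7up5 [8, 26, -61, 128, 103, 40, -24]
up10 [-6, 23, -40, 123, 103, 30, -24]
out3 [6, 42, -61, 124, 114, 50, -25]
out8 [1, 32, -50, 120, 107, 38, -21]
out11 [-21, 23, -19, 118, 102, 21, -24]
out11up5 [-12, 20, -30, 115, 85, 24, -4]
```

```bash
python3 - <<'E'
from h import *
PHI=8;S=.045
P,o,zt=tcp(KB,KR,PHI,-1,S)
ctrl.move_gripper(.6)
e=np.array(ctrl.observe()["ee_pos"]); ctrl.move_straight(e+[0,0,.1],.25)
ctrl.move_pose(P-.09*zt+[0,0,.05],o); print(st("q","t","ee_pos"))
ctrl.move_straight(P-.03*zt,.15)
p=shot("wrist","w11"); t=shot("side","s11"); print(st("q","t","ee_pos","contact_force"))
print(w2p(p,[KB,KB+KR.apply([.045,0,0]),KB+KR.apply([.08,0,0])]).round())
b=cv2.resize(cv2.imread("pics/s11.png")[130:300,230:480],(640,435),interpolation=cv2.INTER_CUBIC)
cv2.imwrite("pics/m11.png",cv2.resize(np.vstack([cv2.imread("pics/w11.png")[:320],b]),None,fx=.78,fy=.78,interpolation=cv2.INTER_AREA))
E
```

```text
[[5.014, 24.992, -60.554, 135.513, 116.717, 47.532, -40.404], 50.942, [0.54, 0.275, 0.213]]
[[0.031, 40.685, -55.006, 133.687, 128.837, 58.493, -44.682], 51.85, [0.585, 0.29, 0.128], [-0.712, -0.042, -0.608]]
[[314. 354.]
 [314. 274.]
 [314. 207.]]
```

View pics/m11.png

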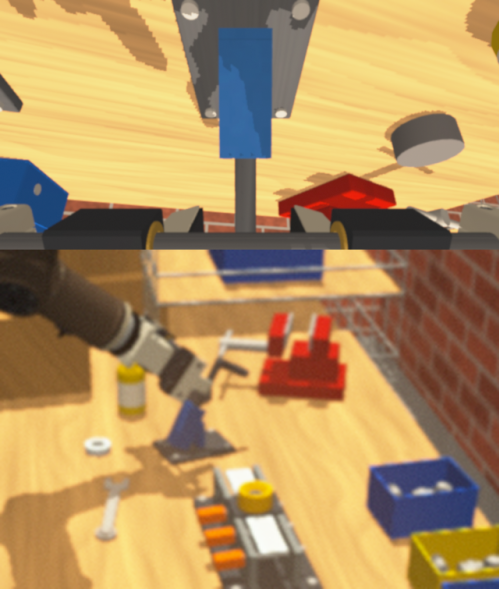

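The key sits centred between the fingers at column 314, and the side view shows all three rods still home. I'll grasp the key, pull it out along the bore and check.

```bash
python3 - <<'E'
from h import *
P,o,zt=tcp(KB,KR,8,-1,.045)
ctrl.move_straight(P,.1); print(st("ee_pos","contact_force"))
ctrl.move_gripper(0.0); print(st("grip_width","gripper_force","contact_force","t","q"))
f0=np.array(ctrl.observe()["contact_force"])
for d in (.005,.02,.04,.06,.08,.1):
    ctrl.move_straight(P-d*BORE,.12); print(d,(np.array(ctrl.observe()["contact_force"])-f0).round(1),st("grip_width"))
e=P-.1*BORE+[0,0,.05]; ctrl.move_straight(e,.2); print(st("q","ee_pos","t","grip_width"))
# plan options at socket
C=np.array([.6262,-.0293,.130+.06])
for sg in (-1,):
    for yaw in (178.4,118.4,58.4,20,-1.6,-40,-61.6,-80,-121.6,-140):
        L=keyrot(yaw,0); X,oo,z=tcp(C,L,8,sg,.045); q=ctrl.solve_ik(X,oo); print(yaw,None if q is None else np.round(q).astype(int).tolist())
E
```

```text
[[0.607, 0.296, 0.108], [-0.257, 0.107, -0.067]]
[0.15, 30.001, [0.318, -0.333, 0.986], 53.025, [-0.405, 44.077, -53.23, 131.126, 131.223, 58.75, -43.854]]
0.005 [-0.7  0.  -3.4] [0.149]
0.02 [-1.1  0.7 -2.5] [0.146]
0.04 [-0.7 -0.3 -2.9] [0.154]
0.06 [-0.1  0.  -3.9] [0.147]
0.08 [ 0.6  1.4 -3.3] [0.149]
0.1 [ 0.5 -0.  -2.7] [0.147]
[[3.718, 27.939, -53.638, 120.148, 110.471, 39.186, -24.502], [0.65, 0.309, 0.247], 55.217, 0.149]
178.4 [34, 42, -60, 90, 33, 77, 57]
118.4 [27, 35, -45, 91, 18, 66, 7]
58.4 [29, 36, -48, 91, 24, 59, -55]
20 [33, 40, -58, 91, 38, 61, -103]
-1.6 [18, 31, -30, 93, 20, 53, -110]
-40 [-11, 28, 12, 95, -1, 51, -130]
-61.6 [-25, 30, 33, 96, -12, 54, -141]
-80 [-31, 33, 44, 97, -18, 57, -153]
-121.6 [34, 42, -61, 90, 42, 78, 114]
-140 [32, 39, -55, 90, 35, 76, 99]
```

```bash
cat >> h.py <<'E'
SC=np.array([.6262,-.0293,0]); Y0=-1.6
def seat(yaw,z,rate=.15,d=(0,0)):  # z= height of short end
    L=keyrot(yaw,0); X,oo,_=tcp(SC+[d[0],d[1],z+.06],L,8,-1,.045); ctrl.move_straight(X,rate,oo)
def force(f0=0): return (np.array(ctrl.observe()["contact_force"])-f0).round(1)
E
python3 - <<'E'
from h import *
L=keyrot(178.4,0); X,oo,_=tcp(SC+[0,0,.06+.2],L,8,-1,.045)
ctrl.move_pose(X,oo); print(st("q","t","grip_width","tool_rot"))
seat(178.4,.108); ctrl.pause(.3)
p=shot("side","s12"); t=shot("top","t12"); w=shot("wrist","w12")
for n,q in (("side",p),("top",t)): print(n,w2p(q,[SC+[0,0,.168],SC+[0,0,.108],SC+[-.15,0,.168],SC+[0,0,.096]]).round(1).tolist())
print("w",w2p(w,[SC+[-.15,0.004,.168],SC+[-.08,0.002,.168]]).round(1))
a=cv2.resize(cv2.imread("pics/s12.png")[190:310,280:440],(640,480),interpolation=cv2.INTER_CUBIC)
b=cv2.resize(cv2.imread("pics/w12.png")[60:300,100:540],(640,349),interpolation=cv2.INTER_CUBIC)
cv2.imwrite("pics/m12.png",cv2.resize(np.vstack([a,b]),None,fx=.72,fy=.72,interpolation=cv2.INTER_AREA))
print(st("contact_force","t"))
E
```

```text
[[32.29, 36.099, -57.142, 85.23, 26.872, 82.543, 61.616], 56.567, 0.147, [-179.927, -8.057, 178.447]]
side [[358.7, 225.4], [358.0, 244.8], [303.6, 228.7], [357.9, 248.6]]
top [[324.2, 208.3], [324.2, 212.3], [323.6, 262.8], [324.2, 213.1]]
w [[313.6  48.9]
 [313.6 220.5]]
[[-0.79, -0.012, -1.785], 57.783]
```

View pics/m12.png

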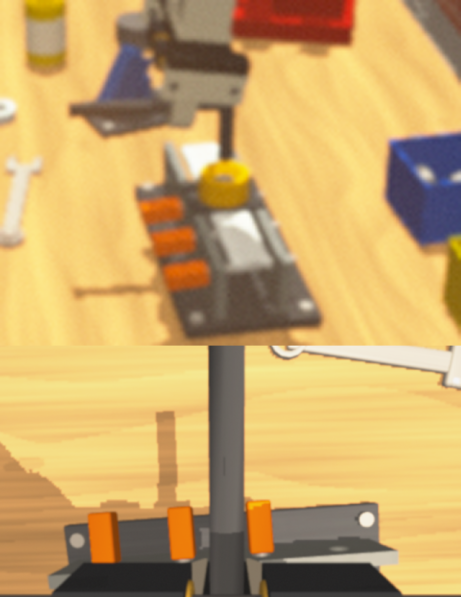

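The key hangs level over the boss. The side view shows the short arm at column 358 (predicted 358) and the long end at (305,227) (predicted (304,229)). I'll lower it into the socket.

```bash
python3 - <<'E'
from h import *
f0=np.array(ctrl.observe()["contact_force"]); z=.108
while z>.0711:
    z=max(z-.003,.071); seat(178.4,z,.05); ctrl.pause(.05); f=force(f0); print(round(z,3),f,st("ee_pos")[0][2])
    if f[2]>10 or np.abs(f[:2]).max()>12: print("blocked"); break
print(st("t","grip_width","moment"))
E
```

```text
0.105 [ 0.4 -0.9  0.3] 0.16
0.102 [ 0.8  0.5 -0.7] 0.157
0.099 [0.4 0.1 0.2] 0.154
0.096 [ 0.9 -0.3 -0.9] 0.151
0.093 [ 0.2 -0.4 -0.5] 0.148
0.09 [ 0.5  0.7 -0.1] 0.145
0.087 [ 0.7 -0.2 -0.6] 0.142
0.084 [ 0.4  0.4 -0.4] 0.139
0.081 [0.4 0.  0.9] 0.136
0.078 [ 0.4 -0.1 -0.2] 0.133
0.075 [ 0.7  0.1 -0.5] 0.13
0.072 [ 0.4 -0.1 -1.5] 0.127
0.071 [ 0.7 -0.4 -0.7] 0.126
[61.683, 0.155, [0.032, -0.254, 0.024]]
```

```bash
python3 - <<'E'
from h import *
f0=np.array(ctrl.observe()["contact_force"]); yaw=178.4
q=ctrl.solve_ik(*tcp(SC+[0,0,.131],keyrot(60,0),8,-1,.045)[:2]); print(np.round(q))
while yaw>60:
    yaw-=6; seat(yaw,.071,.04); f=force(f0)
    e=np.array(ctrl.observe()["ee_pos"])-SC; a=np.degrees(np.arctan2(e[1],e[0]))
    t=np.cross(e,f)[2]; print(round(yaw,1),f,"tq",round(t,2),"act",round(a,1),round(ctrl.observe()["moment"][2],2))
    if np.abs(f).max()>30: break
print(st("t","q","grip_width","ee_pos"))
E
```

```text
[ 16.  34. -27.  96.  11.  49. -43.]
172.4 [0.3 1.4 0.2] tq -0.07 act 172.5 -0.03
166.4 [-0.2  0.1  0.6] tq -0.0 act 166.9 0.03
160.4 [-0.3 -1.7 -2.2] tq 0.08 act 161.4 0.05
154.4 [ 0.8 -4.3 -1.4] tq 0.16 act 155.7 0.26
148.4 [ 0.7 -4.6 -3. ] tq 0.16 act 149.6 0.24
142.4 [-0.4 -5.  -2.3] tq 0.19 act 143.5 0.21
136.4 [-0.2 -5.  -2.5] tq 0.17 act 137.6 0.24
130.4 [-0.6 -5.2 -2.5] tq 0.18 act 131.7 0.23
124.4 [-0.6 -6.1 -3.4] tq 0.18 act 125.8 0.2
118.4 [-0.7 -5.8 -1.9] tq 0.16 act 119.8 0.26
112.4 [-1.1 -6.4 -1.6] tq 0.16 act 113.9 0.27
106.4 [-1.9 -6.  -1.8] tq 0.16 act 107.9 0.29
100.4 [-1.7 -6.1 -1.8] tq 0.13 act 101.9 0.26
94.4 [-1.3 -6.4 -1.8] tq 0.09 act 96.0 0.3
88.4 [-2.3 -6.2 -1.8] tq 0.1 act 89.9 0.31
82.4 [-2.8 -4.9 -0.6] tq 0.1 act 83.9 0.3
76.4 [-2.6 -5.5 -1.4] tq 0.06 act 78.0 0.31
70.4 [-2.9 -4.9 -1.7] tq 0.05 act 71.9 0.34
64.4 [-3.1 -4.9 -0.8] tq 0.04 act 65.9 0.31
58.4 [-2.9 -4.7 -0.6] tq 0.01 act 59.9 0.34
[67.017, [14.867, 33.907, -25.077, 96.11, 9.917, 48.254, -43.454], 0.148, [0.648, 0.009, 0.125]]
```

```bash
python3 - <<'E'
from h import *
yaw=58.4
f0=np.array([0.1,-.4,-2.5])
while yaw>22:
    yaw-=3; seat(yaw,.071,.04); f=force(f0)
    e=np.array(ctrl.observe()["ee_pos"])-SC; a=np.degrees(np.arctan2(e[1],e[0]))
    t=np.cross(e,f)[2]; m=ctrl.observe()["moment"]; print(round(yaw,1),f,"tq",round(t,2),"act",round(a,1),np.round(m,2))
    if np.abs(f).max()>22 or abs(m[2])>1.2: break
print(st("t","q","grip_width","ee_pos"))
w=shot("wrist","w13"); t=shot("top","t13"); s=shot("side","s13")
L=keyrot(a,0)
for n,q in (("wrist",w),("top",t),("side",s)): print(n,w2p(q,[SC+L.apply([.15,0,.131]),SC+L.apply([0,0,.131])]).round(1).tolist())
b=cv2.resize(cv2.imread("pics/s13.png")[190:310,280:440],(640,480),interpolation=cv2.INTER_CUBIC)
a=cv2.imread("pics/w13.png")[0:300]
cv2.imwrite("pics/m13.png",cv2.resize(np.vstack([b,a]),None,fx=.75,fy=.75,interpolation=cv2.INTER_AREA))
E
```

```text
55.4 [-3.2 -4.5 -1.6] tq 0.01 act 56.9 [-1.62  1.01  0.46]
52.4 [-3.8 -5.1 -0.5] tq 0.0 act 54.0 [-1.53  1.1   0.44]
49.4 [-2.8 -5.1 -0.6] tq -0.05 act 50.9 [-1.54  1.09  0.45]
46.4 [-4.2 -4.  -1.6] tq 0.02 act 47.9 [-1.49  1.11  0.51]
43.4 [-4.4 -3.7 -0.3] tq 0.02 act 44.9 [-1.42  1.16  0.51]
40.4 [-3.7 -4.9 -0.5] tq -0.05 act 41.9 [-1.39  1.21  0.45]
37.4 [-3.9 -4.3 -0.5] tq -0.04 act 38.9 [-1.36  1.18  0.39]
34.4 [-4.3 -2.8 -0.3] tq 0.01 act 36.3 [-1.19  1.3   0.57]
31.4 [-5.  -0.6 -0.8] tq 0.11 act 34.9 [-0.45  1.5   0.73]
28.4 [-6.7  1.3 -0.1] tq 0.21 act 33.1 [-0.06  1.72  0.97]
25.4 [-8.   3.6  0.2] tq 0.32 act 31.5 [0.54 2.01 1.1 ]
22.4 [-8.4  5.7  1. ] tq 0.41 act 29.8 [0.97 2.3  1.16]
19.4 [-10.2   7.2   2. ] tq 0.5 act 28.1 [1.47 2.6  1.29]
[70.267, [5.876, 31.954, -12.266, 97.323, 5.803, 44.153, -78.051], 0.177, [0.665, -0.008, 0.124]]
wrist [[280.5, 51.7], [330.9, 396.8]]
top [[299.9, 164.5], [324.2, 210.8]]
side [[398.9, 223.3], [358.3, 237.5]]
```

View pics/m13.png

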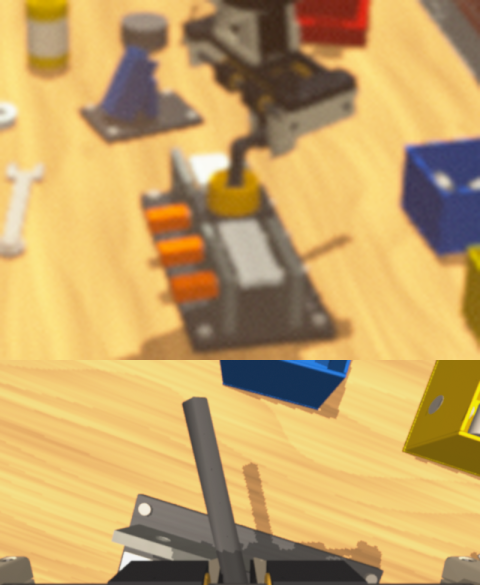

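The torque rises steadily from about yaw 36°, so the screw is on its stop. I'll back off into the play, lift straight out, and check from the long end's pixels how the key sits in the grip.

```bash
cat >> h.py <<'E'
def keytip(w):
    """long-arm axis line + end in the wrist picture, in tool frame at key height (grasp plane)"""
    g=cv2.cvtColor(np.ascontiguousarray(w["pixels"]),cv2.COLOR_RGB2GRAY); rows=[]
    m=(g<125).astype(np.uint8); n,l,s,c=cv2.connectedComponentsWithStats(m); i=l[235,314]
    return l==i
E
python3 - <<'E'
from h import *
f0=np.array([0.1,-.4,-2.5])
for y in (25,30,35,40,44): seat(y,.071,.06)
print(force(f0),st("moment","grip_width"))
for z in (.075,.08,.09,.1,.12): seat(44,z,.08); print(z,force(f0),st("grip_width"))
ctrl.pause(.3); w=shot("wrist","w14"); L=keyrot(44,0)
o=ctrl.observe(); print(st("t","ee_pos","tool_rot"))
for r in (.15,.12,.10,.08): print(r,w2p(w,[SC+L.apply([r,-.007,.18]),SC+L.apply([r,0,.18]),SC+L.apply([r,.007,.18])]).round(1).tolist())
g=cv2.cvtColor(np.ascontiguousarray(w["pixels"]),cv2.COLOR_RGB2GRAY)
for row in (60,100,140,180,220): print(row,g[row,270:360:2].tolist())
cv2.imwrite("pics/m14.png",cv2.imread("pics/w14.png")[:300])
E
```

```text
[-3.7 -2.3 -2.2] [[-0.837, 1.299, -0.028], 0.149]
0.075 [-2.9 -1.   1.1] [0.149]
0.08 [-2.7 -0.3  1.8] [0.146]
0.09 [-0.1  0.5  0.4] [0.149]
0.1 [-0.5  0.4  1. ] [0.153]
0.12 [-0.3 -0.8  0. ] [0.148]
[73.467, [0.659, 0.002, 0.175], [-179.975, -7.977, 44.0]]
0.15 [[333.9, 53.5], [316.6, 53.5], [299.3, 53.5]]
0.12 [[333.4, 129.6], [316.6, 129.6], [299.8, 129.6]]
0.1 [[333.1, 178.2], [316.6, 178.2], [300.0, 178.2]]
0.08 [[332.8, 225.2], [316.6, 225.2], [300.3, 225.2]]
60 [198, 197, 200, 202, 201, 203, 204, 207, 209, 209, 209, 209, 206, 198, 102, 61, 68, 72, 78, 83, 89, 96, 101, 102, 101, 101, 99, 99, 99, 97, 100, 169, 205, 206, 206, 211, 214, 216, 217, 217, 215, 213, 212, 214, 216]
100 [205, 203, 200, 199, 195, 191, 195, 206, 212, 212, 211, 209, 206, 200, 129, 66, 72, 78, 84, 88, 93, 99, 101, 102, 101, 100, 100, 99, 97, 96, 98, 170, 204, 201, 198, 195, 191, 189, 193, 199, 210, 212, 212, 211, 212]
140 [196, 197, 198, 198, 195, 198, 199, 203, 207, 206, 206, 207, 209, 206, 154, 71, 77, 84, 89, 95, 99, 100, 101, 101, 100, 100, 99, 98, 97, 96, 94, 168, 202, 199, 194, 190, 190, 199, 206, 208, 208, 206, 203, 200, 197]
180 [123, 122, 123, 124, 125, 124, 123, 123, 123, 124, 124, 117, 121, 182, 178, 83, 83, 90, 95, 98, 100, 100, 101, 101, 99, 100, 99, 97, 96, 91, 86, 162, 210, 210, 210, 210, 205, 201, 165, 148, 149, 145, 140, 135, 136]
220 [195, 197, 197, 194, 160, 99, 80, 80, 80, 81, 90, 111, 119, 116, 109, 83, 87, 96, 100, 102, 101, 100, 100, 100, 100, 99, 99, 96, 93, 86, 79, 96, 118, 117, 109, 141, 189, 197, 155, 148, 147, 146, 147, 147, 144]
```

View pics/m14.png

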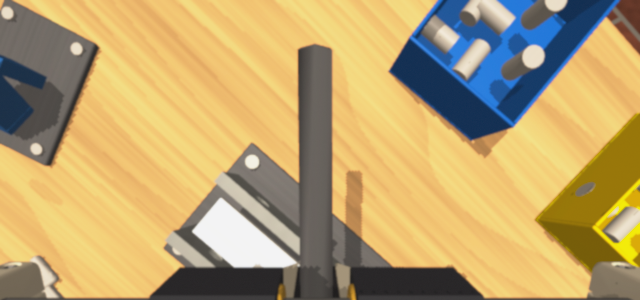

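```bash
python3 - <<'E'
import cv2
for n in ("w12","w14"):
    g=cv2.imread(f"pics/{n}.png",0)
    print(n,g[30:70,315].tolist())
    for r in (70,150,230): print(r,g[r,292:304].tolist(),g[r,326:338].tolist())
E
```

```text
w12 [215, 215, 215, 215, 213, 213, 212, 211, 211, 206, 179, 130, 100, 96, 95, 97, 96, 96, 97, 96, 97, 97, 96, 97, 97, 97, 97, 97, 97, 97, 98, 98, 97, 98, 98, 97, 98, 98, 98, 99]
70 [215, 215, 215, 215, 215, 211, 182, 109, 59, 59, 62, 65] [105, 104, 106, 106, 106, 107, 121, 162, 201, 214, 216, 216]
150 [212, 213, 212, 212, 213, 209, 190, 139, 86, 69, 72, 77] [107, 107, 107, 106, 102, 101, 118, 171, 205, 212, 213, 213]
230 [81, 81, 82, 81, 81, 82, 80, 79, 78, 80, 84, 88] [104, 100, 97, 94, 91, 88, 84, 81, 81, 83, 87, 106]
w14 [209, 205, 204, 203, 204, 206, 207, 207, 208, 207, 206, 205, 199, 176, 133, 105, 101, 101, 101, 101, 101, 101, 101, 101, 101, 101, 101, 101, 101, 101, 101, 100, 102, 101, 101, 101, 101, 101, 102, 102]
70 [204, 205, 206, 207, 202, 174, 104, 62, 61, 64, 67, 72] [98, 97, 96, 96, 99, 122, 168, 195, 201, 202, 203, 203]
150 [195, 199, 204, 206, 206, 201, 174, 108, 73, 75, 79, 82] [97, 96, 94, 91, 89, 106, 158, 196, 205, 207, 208, 208]
230 [91, 81, 79, 80, 79, 79, 79, 79, 81, 84, 89, 92] [90, 87, 83, 80, 78, 80, 95, 112, 118, 117, 117, 118]
```

```bash
python3 - <<'E'
from h import *
w=shot("wrist")
L=keyrot(44,0); g=SC+L.apply([.045,0,.18])
for a in (-1,0,1,2,3):
    D=keyrot(44,a); e=g+D.apply([.105,0,.0081]); lo=g+D.apply([.04,0.0,.0])
    l=g+D.apply([.09,.007,.004]); r=g+D.apply([.09,-.007,.004]); pl,pr=w2p(w,[l,r]); print(a,w2p(w,[e])[0].round(1),"width",(pr-pl).round(2)[0])
# go back
seat(44,.2,.2)
ctrl.move_pose(*tcp(SC+[0,0,.26],keyrot(110,0),8,-1,.045)[:2])
ctrl.move_joints([32.29, 36.099, -57.142, 85.23, 26.872, 82.543, 61.616])
ctrl.move_joints([3.718, 27.939, -53.638, 120.148, 110.471, 39.186, -24.502]); print(st("ee_pos","tool_rot","t","grip_width"))
t=shot("top","t15"); s=shot("side","s15"); 
for a,n in ((t,"t"),(s,"s")): print(len([b for b in heads(a) ]))
E
```

```text
-1 [316.6  43.8] width 35.46
0 [316.6  45.4] width 35.06
1 [316.6  47. ] width 34.66
2 [316.6  48.6] width 34.28
3 [316.6  50.4] width 33.9
[[0.652, 0.308, 0.247], [-179.885, 52.029, -163.128], 77.325, 0.15]
3
7
```

```bash
cat >> h.py <<'E'
FL=KB+KR.apply([.15,0,0])
def stand(d,delta=1.5,rate=.08,off=0.):
    _,o,zt=tcp(KB,KR,8,-1,.045); K2=keyrot(SY,60+delta)
    ctrl.move_straight(FL-K2.apply([.105,0,0])+zt*.005-d*BORE+KR.apply([0,0,off]),rate,o)
E
python3 - <<'E'
from h import *
stand(.1); ctrl.pause(.3); f0=np.array(ctrl.observe()["contact_force"]); print(st("ee_pos","tool_rot"))
B=KR.inv()
for d in (.08,.07,.065,.06,.055,.05,.045,.04,.035,.03,.025,.02,.015,.01,.006,.003):
    stand(d,rate=.05); f=force(f0); print(d,B.apply(f).round(1))
    if np.abs(f).max()>10: print("stop"); break
print(st("t","grip_width"))
E
```

```text
[[0.649, 0.309, 0.199], [-179.993, 52.044, -163.004]]
0.08 [1.2 0.3 0.4]
0.07 [0.7 0.3 0. ]
0.065 [ 0.6 -0.1  0.3]
0.06 [1.2 0.2 0.1]
0.055 [0.5 0.3 0.8]
0.05 [ 0.7  0.4 -0.2]
0.045 [ 1.1 -0.8  0.5]
0.04 [ 1.4  0.6 -0.2]
0.035 [1.3 0.  0.3]
0.03 [ 1.1 -0.1  0.8]
0.025 [ 0.  -1.1  0.1]
0.02 [1.  0.4 0.1]
0.015 [ 1.6  0.2 -0.5]
0.01 [ 0.5 -0.6  0.6]
0.006 [1.5 0.6 0.7]
0.003 [ 0.5  1.3 -0.2]
[82.883, 0.15]
```

```bash
python3 - <<'E'
from h import *
B=KR.inv(); f0=np.array(ctrl.observe()["contact_force"]); e=np.array(ctrl.observe()["ee_pos"])
for v in ([0,.004,0],[0,-.004,0],[0,0,.004],[0,0,-.004],[0,0,0]):
    ctrl.move_straight(e+KR.apply(v),.03); print(v,B.apply(force(f0)).round(1))
for d in (.001,-.001,-.002,-.003):
    stand(d,rate=.03); f=B.apply(force(f0)); print(d,f.round(1))
    if f[0]<-6: break
w=shot("wrist"); s=shot("side"); K2=keyrot(SY,61.5)
print(w2p(w,[KB,KB+KR.apply([.045,0,0]),KB+KR.apply([.08,0,0])]).round())
hsv=cv2.cvtColor(np.ascontiguousarray(w["pixels"]),cv2.COLOR_RGB2HSV)
for r in range(170,265,8): 
    x=hsv[r,270:360:4]; print(r,"".join("B" if (95<h<125 and sa>120) else ("k" if v<125 else ".") for h,sa,v in x.astype(int)))
E
```

```text
[0, 0.004, 0] [ 0.  -4.8 -0.6]
[0, -0.004, 0] [-0.4  4.5  0.6]
[0, 0, 0.004] [ 0.1 -2.  -3.9]
[0, 0, -0.004] [-2.9 -0.5 11. ]
[0, 0, 0] [ 0.  -2.2 -1.4]
0.001 [-0.7 -0.3 -1.4]
-0.001 [-5.8 -0.4 -0.4]
-0.002 [-9.5 -1.   0.7]
[[315. 392.]
 [315. 299.]
 [314. 221.]]
170 ..BBBBBBBBBBBBBBBBBBB..
178 ..BBBBBBBBBBBBBBBBBBB..
186 ..BBBBBBBBBBBBBBBBBBB..
194 ..BBBBBBBBBBBBBBBBBBB..
202 ..BBBBBBBBBBBBBBBBBBB..
210 ..BBBBBBBBBBBBBBBBBBB..
218 ........kkkkkkkk.......
226 ........kkkkkkkk.......
234 ........kkkkkkkk.......
242 ........kkkkkkkk.......
250 ........kkkkkkkk.......
258 ........kkkkkkkk.......
```

The key is in the bore. I felt walls on all four sides and the floor at full depth, and the wrist picture shows the dark arm entering the blue block centred at about column 315. I'll release, retreat and verify.

```bash
python3 - <<'E'
from h import *
stand(.0005,rate=.03); ctrl.move_gripper(.5); ctrl.pause(.3)
_,o,zt=tcp(KB,KR,8,-1,.045); e=np.array(ctrl.observe()["ee_pos"])
ctrl.move_straight(e-.1*zt,.12); print(st("ee_pos","contact_force","t"))
e=np.array(ctrl.observe()["ee_pos"]); ctrl.move_straight(e+[0,0,.08],.2)
ctrl.move_pose([.47,.30,.30],[180,0,0]); s1=shot("wrist","w16"); print(st("t","ee_pos"))
for k in ctrl.outline_of(s1,"key")[:1]: print("key",k["conf"],k["extent"]); M=k["mask"]
K=lambda v:KB+KR.apply(v)
g=cv2.cvtColor(np.ascontiguousarray(s1["pixels"]),cv2.COLOR_RGB2GRAY)
print("bend",w2p(s1,[KB]))
for sa in (.0,.02,.035,.05,.065):
    q=w2p(s1,[K([sa,0,0])])[0]; r=int(round(q[1])); cs=np.nonzero(M[r])[0]; print(sa,q.round(1),cs.min() if len(cs) else 0,cs.max() if len(cs) else 0)
a=cv2.imread("pics/w9.png",0)[:120,280:345].astype(int); b=cv2.imread("pics/w16.png",0)[:120,280:345].astype(int); print("diff to w9",np.abs(a-b).mean(),(np.abs(a-b)>40).sum())
ctrl.move_pose([.47,-.03,.30],[180,0,0]); p=shot("wrist","w17")
for n,f in (("w7",None),("w17",None)):
    im=cv2.imread(f"pics/{n}.png"); m=cv2.inRange(cv2.cvtColor(im,cv2.COLOR_BGR2HSV),(5,190,120),(25,255,255)); m[:75]=0;m[140:]=0
    k,l,s,c=cv2.connectedComponentsWithStats(m); print(n,[(int(s[i,4]),c[i].round(1).tolist()) for i in range(1,k) if s[i,4]>60])
c=w2p(p,[J+[0,0,.086]])[0]; m=(cv2.imread("pics/w17.png",0)<95).astype(np.uint8); k,l,s,cc=cv2.connectedComponentsWithStats(m); i=l[int(c[1]),int(c[0])]
v,u=np.nonzero(l==i); w=p2w(p,np.c_[u,v].astype(float),.086)[:,:2]; w-=w.mean(0); r=np.hypot(*w.T); F=(r**8*np.exp(6j*np.arctan2(w[:,1],w[:,0]))).sum(); print("corner yaw",np.degrees(np.angle(F))/6,s[i])
E
```

```text
[[0.53, 0.273, 0.171], [-0.079, -0.813, -0.374], 87.733]
[89.9, [0.47, 0.299, 0.299]]
key 0.55 [316.0, 51.4, 39.3, 102.8]
bend [[313.56469318  22.99832634]]
0.0 [313.6  23. ] 302 324
0.02 [317.3  43.1] 308 326
0.035 [319.7  56.4] 311 328
0.05 [321.9  68.6] 315 329
0.065 [324.   79.6] 317 331
diff to w9 8.213076923076922 350
w7 [(712, [399.6, 106.3]), (656, [345.0, 109.0]), (641, [290.4, 111.8])]
w17 [(710, [401.4, 107.4]), (652, [347.0, 110.0]), (633, [292.7, 112.5])]
corner yaw -1.9194261742647682 [310  36  17  20 246]
```

Everything checks out. The key leans as it did at the start, the three rods have not moved, and the socket corner at −1.9° fits a screw angle of about 2.17 rad. Handing in.

```bash
python3 - <<'E'
from h import *
ctrl.pause(.3); print(ctrl.job_done(),st("t"))
E
```

```text
the job is handed in; nothing more can be done
the job is handed in; nothing more can be done
```

I handed the job in with all three orange rods home in holes 1 to 3, the screw turned to its stop (about 2.17 rad by the socket picture), the key back in its stand and the bystanders left alone; the judge's verdict was not shown.

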